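# Make up two panel wiring kits

## Task

Make up two wiring kits from the stock on the bench. In the brown carton lid put the cream terminal strip in the compartment nearer to you (the robot) and the white relay module in the far one; in the dark metal tray put the grey connector block in the near compartment and the wire spool in the far one. Set each part down upright and flat in the middle of its compartment, and leave the roll of tape and the breaker where they are.

Things in the scene. Friction and masses are not known exactly. Their poses are not given: they have to be found in the camera images.
- carton_lid: kit tray: open brown carton lid, 138 (x) x 185 (y) mm, walls 20 mm high, 3 mm thick, fixed. y points straight away from the robot within 0.1 rad. Origin: centre of its underside, z up. Floor 3 mm above the origin. A card divider at y = 0, 3 mm thick, 17 mm high, makes two compartments of 132 x 88 mm: near one centred at y = -46 mm, far one at y = +46 mm (x = 0).
- metal_tray: kit tray: open dark grey sheet-metal tray with a steel wire loop at each end, 130 (x) x 164 (y) mm without the loops, rim 20 mm high, 4 mm thick, fixed. y points straight away from the robot within 0.1 rad. Origin: centre of its underside, z up. Floor 2 mm above the origin. A divider at y = 0, 2 mm thick, 15 mm high, makes two compartments of 126 x 79 mm: near one centred at y = -40 mm, far one at y = +40 mm (x = 0).
- terminal_strip: stock: long narrow cream terminal strip, 19 x 98 mm; solid base 10 mm high that can be gripped across its 20 mm width, thin fins up to 17 mm that cannot. Its y axis runs along its length. Origin: centre of its underside, z up.
- relay_module: stock: white relay module with a row of black terminals along one long side, 38 x 52 x 20 mm; its graspable body is 34 x 52 mm and reaches from x = -15 to +19 mm. Its y axis runs along its length. Origin: centre of its underside, z up.
- connector_block: stock: grey multipole connector with two rows of square holes on top, 28 x 42 x 20 mm; its graspable body is 24 x 42 mm and reaches from x = -10 to +14 mm. Its y axis runs along its length. Origin: centre of its underside, z up.
- wire_spool: stock: small spool of white-wound wire with grey flanges and a blue label on top, 54 mm in diameter, 36 mm high, standing upright on a flange; grip it across the flanges. Origin: centre of its underside, z up.
- tape_roll: bystander: roll of plain white tape with a hole through it, 61 mm in diameter, 19 mm high, lying flat; stays where it is. Origin: centre of its underside, z up.
- breaker: bystander: grey stepped circuit breaker with a black toggle, 34 x 72 mm, 64 mm high, loose, stays where it is. Origin: centre of its underside, z up.
Mind the look-alikes: they are no part of the job. There is more than one size of the connector_block; the one meant has the size given above.

How it is judged:
By the outcome, as a careful person would: the job done as asked, in the order asked, and still so for the second after the job is handed in, with the robot touching nothing.
It also fails if it takes over 88 s, if anything falls off the work surface, if the arm or the gripper's body presses on something with over 40 N, if the wrist force passes 120 N, or if a joint passes its speed limit or range.

## Robot

A 6-joint arm with a two-finger parallel gripper is mounted at the origin on a cart in front of the work surface, level with it; the furniture and walls round the work are solid. World frame = base frame: x ahead of the robot, y to its left, z up, the work surface at z = 0. Lengths are in mm, angles in rad, forces in N, time in s.
With the tool pointing down it reaches from about 300 to 875 mm from the base axis. Payload 6.4 kg.
Tool frame: the origin (TCP) lies midway between the tips of the shut fingers; the grasp point (between the pads) lies 19 mm behind it; z points along the fingers, y is the line along which they close (so a half turn about z gives the same grasp; the last joint's range is limited). The gripper opens to 85 mm and grips with 20 to 120 N. Pads are 22 mm wide; open, the fingers measure 114 mm over their backs; the gripper's body (76 mm by 85 mm) begins 54 mm behind the grasp point. The pads swing forward as they close: fully open they stand 13 mm farther back than shut.
Start: joints at [-1.406, 0.181, 1.607, -0, 1.354, -0.206], TCP at [208.374, -535.93, 231.288] pointing down, gripper open.
Joint ranges: [-2.99, 2.99], [-0.89, 2.07], [0.3, 2.58], [-1.14, 4.28], [0, 2.63], [-3.12, 3.12]. Speed limits (rad/s): [2.57, 2.57, 3.01, 3.14, 3.14, 3.14].

## Interface

Orientations are given as a 3x3 rotation matrix whose columns are the frame's x, y, z axes.
In Python, from station import r gives the robot as it stands.
- The arm moves only by the tool jog_arm, never from a script. Its argument "moves" is a list that holds one entry, the list of rows, each a list of 5 numbers: the closure, from -1 (fully open) to 1 (shut), then the shift along the tool's x, y, z in m, then the turn about the tool's z in degrees. A call has 1 to 10 rows; each row shifts and turns the commanded pose from where the row before left it, along the tool's axes as they then stand; what a row does not reach is not made up. A row lasts 1/10 s, in which the tool goes at most 50 mm and 8.59 degrees, less where a joint would pass 70% of its speed; a pose out of reach is approached as far as the arm can. A call with a gripper value outside its range is refused whole. The fingers move at their own pace and stop on an object; "squeeze" is the grip in N (left out, the last holds). Time passes only in rows, so rows that do not move let the fingers close. It gives the time, the measured TCP pose, the force, the opening and the grip force at its end, in the units of the state.
- r.read_state(): the state, without advancing time (a new reading comes with each control period).
- r.camera(name): name is "scene" or "top"; returns a dict with "pixels" (384x512x3 uint8, red, green, blue), "intrinsics" (3x3 intrinsics, pixels), "position" and "orientation" of the camera in the world. Camera axes: x right, y up, looking along -z (the intrinsics and any distortion apply to the point x, -y, -z); pixel columns grow to the right and rows downward; lengths in mm; the calibration is good to about 2 mm. A picture is of the moment at which its call begins. There is no depth.
- r.hand_in(): hands the job in; it is judged then, once.
Trained networks look in a picture, given as the dict that the camera call returned (one of the last four; its "shot" number tells which), for a name from the list of things; names that differ only in an ending like _2 or _b are one class to them, and where a whole thing is asked for, a point or a joint stands for the part that bears it (a point fixed in the world has none). Each returns a list of dicts, best first, with "score" (0 to 1); they miss things now and then, are a little off and sometimes report something else, mostly with a low value. They report only what shows in the picture. A call takes as long as a camera call. They do not tell look-alikes from the thing itself.
- r.trace(query, picture): "region" (384x512 bool, what is visible of it).
- r.pinpoint(query, picture): "position" ([x, y, z] in mm, in world coordinates, good to about 4 mm: a listed point, or the origin of a listed thing).
The state is a dict: "time": time; "qpos": joint angles; "qd": joint speeds; "joint_efforts": joint torques, N m; "tcp_pos": TCP position; "tool_rot": TCP orientation; "wrist_force": force on the tool from outside, world axes, zero at the start; "wrist_torque": the same for the moment, N m; "width": opening from 0.0 (shut) to 1.0 (fully open); "grasp_force": force on a finger pad.
Only numpy, scipy, OpenCV 4.12 (cv2) and the standard library are available. Lean on these libraries where they do the work, as an engineer would, in place of code of your own. Each camera call takes 0.05 s, during which the arm holds its last target. There are 200 camera calls.

## Working session

There is one attempt and no reset: what is moved stays moved. The work goes in short steps, Python scripts to look and compute and a tool call to move; the robot and the scene stay as the last step left them, time stands still between calls to the robot, and variables do not carry over. Pictures are saved under pics/ and viewed, at most 14 in all, crops included, and the job is handed in when it is done.

Besides the shell and the picture viewer there is one more tool, called after ">>>" as name(argument=value, ...), one argument or row to a line, values as JSON. jog_arm: Moves the arm, as the interface text tells. Its arguments: {"type":"object","properties":{"moves":{"type":"array"},"squeeze":{"type":"number"}},"required":["moves"]}

```bash
mkdir -p pics
cat > h.py <<'E'
import numpy as np, cv2
from station import r
names=["carton_lid","metal_tray","terminal_strip","relay_module","connector_block","wire_spool","tape_roll","breaker"]
def save(p,n): cv2.imwrite(f"pics/{n}.png",p["pixels"][:,:,::-1])
def proj(p,X):
    R=np.array(p["orientation"]);c=R.T@(np.array(X,float)-p["position"]);q=np.array(p["intrinsics"])@np.array([c[0],-c[1],-c[2]]);return q[:2]/q[2]
def back(p,uv,z):
    d=np.linalg.inv(np.array(p["intrinsics"]))@np.array([uv[0],uv[1],1.]);d=np.array(p["orientation"])@np.array([d[0],-d[1],-d[2]])
    o=np.array(p["position"],float);return o+d*(z-o[2])/d[2]
E
python3 - <<'E'
from h import *
for n in ["top","scene"]:
    p=r.camera(n);save(p,n);print(n,p.keys(),p["position"],np.round(p["orientation"],3).tolist(),p["intrinsics"])
    for k in names:
        print(k,[(np.round(d["position"]).tolist(),round(d["score"],2),np.round(proj(p,d["position"])).tolist()) for d in r.pinpoint(k,p)[:4]])
print(r.read_state())
E
```

```text
top dict_keys(['pixels', 'intrinsics', 'position', 'orientation', 'shot']) [ 421.32192602 -360.67033462 1083.56743774] [[-0.002, 0.996, -0.085], [-1.0, -0.004, -0.02], [-0.021, 0.085, 0.996]] [[463.98859044   0.         258.73613064]
 [  0.         463.98859044 191.69114336]
 [  0.           0.           1.        ]]
carton_lid [([568.0, -324.0, -1.0], 0.95, [252.0, 169.0])]
metal_tray [([564.0, -161.0, -2.0], 0.85, [184.0, 171.0])]
terminal_strip [([406.0, -266.0, 1.0], 0.76, [228.0, 238.0])]
relay_module [([410.0, -160.0, -4.0], 0.56, [182.0, 237.0])]
connector_block [([400.0, -491.0, 2.0], 0.61, [325.0, 241.0]), ([491.0, -474.0, 0.0], 0.5, [317.0, 201.0])]
wire_spool [([401.0, -373.0, 4.0], 0.94, [274.0, 240.0])]
tape_roll [([630.0, -449.0, 0.0], 0.78, [305.0, 143.0])]
breaker [([584.0, -542.0, -2.0], 0.84, [345.0, 162.0])]
scene dict_keys(['pixels', 'intrinsics', 'position', 'orientation', 'shot']) [  17.48451315 -861.14135967  527.78629691] [[0.713, 0.383, -0.587], [-0.701, 0.389, -0.598], [-0.001, 0.838, 0.546]] [[443.64572483   0.         252.01636321]
 [  0.         443.64572
[... 694 characters left out ...]
380034e+00, -2.06303136e-01]), 'qd': array([ 0.00054125,  0.00016294,  0.00122844,  0.0015394 , -0.00203436,
        0.00094016]), 'joint_efforts': array([-3.86713591e-04, -4.44835103e+01, -3.51682448e+01, -1.30976923e-04,
        6.30431532e-04, -2.95420887e-05]), 'tcp_pos': array([ 208.3611673 , -535.93115425,  231.30286349]), 'tool_rot': array([[ 9.32042083e-01,  3.62350046e-01, -1.23604051e-05],
       [ 3.62350046e-01, -9.32042083e-01, -1.86039895e-05],
       [-1.82615741e-05,  1.28609078e-05, -1.00000000e+00]]), 'wrist_force': array([-0.57758563,  0.46499487,  0.52912045]), 'wrist_torque': array([-0.02721708,  0.01055888, -0.0325824 ]), 'grasp_force': 0.0, 'width': 0.9966345171721911}
```

View pics/top.png

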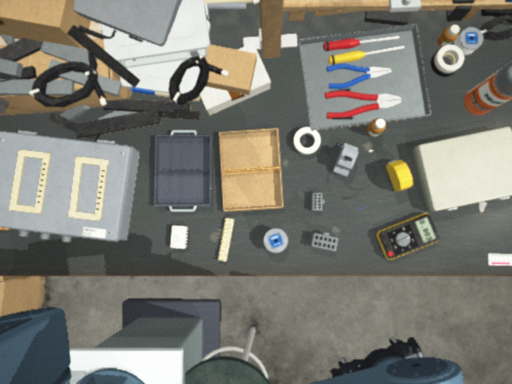

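View pics/scene.png

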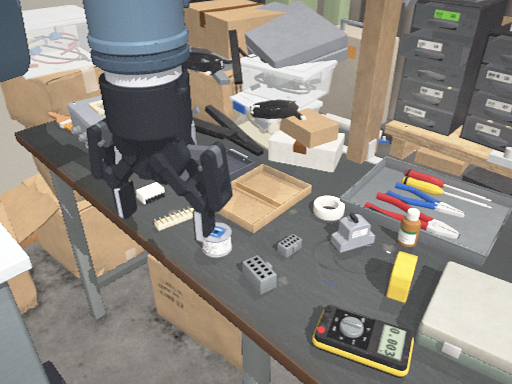

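Top view: carton lid is at (252,169), metal tray (183,171), relay (179,237), terminal strip (226,240), spool (275,240), tape (307,141) and breaker (345,160). Candidates for each part:
- **Connector block:** small grey at (317,201) or large grey at (325,241). 42 mm is about 18 px here, which suggests the small one.
- **Wire spool:** the blue-labelled one at (275,240), or a similar roll at (470,38) off to the side.
- **Terminal strip and relay:** one of each. The frames on the grey case at left are not stock.

I'll check the choice with measurements and one close crop.

```bash
cat > m.py <<'E'
from h import *
H=dict(carton_lid=20,metal_tray=20,terminal_strip=10,relay_module=18,connector_block=18,wire_spool=36,tape_roll=19,breaker=40)
def meas(p,k):
    for d in r.trace(k,p)[:3]:
        m=d["region"].astype(np.uint8)
        cs,_=cv2.findContours(m,0,1);c=max(cs,key=cv2.contourArea)[:,0,:].astype(float)
        w=np.array([back(p,q,H[k])[:2] for q in c],np.float32)
        b=cv2.minAreaRect(w)
        # long side direction, angle from world x; +1px (2.3mm) size
        (cx,cy),(a,bb),t=b; t=t if a>bb else t+90; t=(t+90)%180-90
        M=cv2.moments(m,True);ctr=back(p,(M['m10']/M['m00'],M['m01']/M['m00']),H[k])
        print(k,round(d["score"],2),"rect",np.round([cx,cy],1),"size",np.round(sorted([a+2.3,bb+2.3]),1),"longang from x",round(t,1),"centroid",np.round(ctr[:2],1))
E
python3 - <<'E'
from m import *
p=r.camera("top")
for k in names: meas(p,k)
c=p["pixels"][110:270,145:365,::-1];cv2.imwrite("pics/crop1.png",cv2.resize(c,None,fx=3.6,fy=3.6,interpolation=cv2.INTER_CUBIC))
E
```

```text
carton_lid 0.55 rect [ 565.4 -320.4] size [141.3 187.4] longang from x 3.6 centroid [ 564.4 -320. ]
metal_tray 0.72 rect [ 568.  -161.7] size [135.6 176.8] longang from x -1.2 centroid [ 563.8 -161.3]
metal_tray 0.21 rect [ 409.5 -156.2] size [41.6 54.9] longang from x -4.2 centroid [ 409.8 -155.9]
terminal_strip 0.64 rect [ 403.  -262.1] size [23.5 98.9] longang from x -10.7 centroid [ 402.9 -261.8]
relay_module 0.76 rect [ 410.3 -156.1] size [41.8 53.7] longang from x -4.2 centroid [ 410.3 -156.4]
connector_block 0.74 rect [ 400.8 -487.8] size [40.4 63.1] longang from x 77.8 centroid [ 398.7 -487.5]
connector_block 0.62 rect [ 404.8 -262.4] size [24.  99.6] longang from x -11.1 centroid [ 405.6 -262.7]
connector_block 0.6 rect [ 489.6 -472.6] size [29.8 41.6] longang from x -0.7 centroid [ 489.6 -470.8]
wire_spool 0.83 rect [ 403.4 -375.5] size [54.5 54.7] longang from x -45.3 centroid [ 402.7 -375.9]
tape_roll 0.83 rect [ 631.8 -448.3] size [60.5 63.2] longang from x -27.4 centroid [ 632.6 -449.2]
breaker 0.75 rect [ 583.6 -535.3] size [39.9 74.3] longang from x -24.2 centroid [ 584.5 -535.1]
```

View pics/crop1.png

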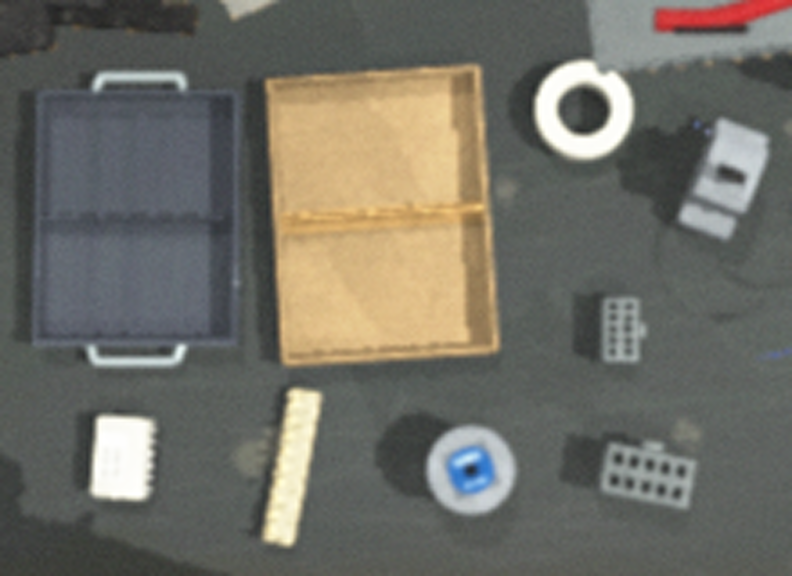

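Crop: the small connector is at crop (620,329). It measures 30x42 mm with its latch on the right, so it's the one meant. The one at (648,475) measures 40x63 mm and is the look-alike. Relay terminals face right (crop 153,458), and the strip lies along crop (307,390)–(280,545).

```bash
cat > plan.py <<'E'
import sys
from h import *
def plan(x,y,z,yaw):
    s=r.read_state();R=np.array(s["tool_rot"]);cur=np.degrees(np.arctan2(R[1,0],R[0,0]))
    t=-((yaw-cur+180)%360-180)
    a=np.radians(yaw);X=np.array([np.cos(a),np.sin(a),0]);Y=np.array([np.sin(a),-np.cos(a),0])
    d=np.array([x,y,z])-s["tcp_pos"]
    print("t",round(s["time"],2),"pos",np.round(s["tcp_pos"],1),"yaw",round(cur,1),"q6",round(s["qpos"][5],2),"w",round(s["width"],3),"| turn",round(t,1),"then shift",np.round([d@X,d@Y,-d[2]],1))
plan(*map(float,sys.argv[1:5]))
E
python3 plan.py 403 -262 110 -10.7
python3 - <<'E'
from m import *
p=r.camera("top");print(back(p,(145+138/3.6,110+218/3.6),15))
E
```

```text
t 1.35 pos [ 208.4 -535.9  231.3] yaw 21.2 q6 -0.21 w 1.005 | turn 31.9 then shift [ 140.4 -305.3  121.3]
[ 563.09266922 -163.2426028    15.        ]
```

>>> jog_arm(
  moves=[
    [[0,0,0,0,8],[0,0,0,0,8],[0,0,0,0,8],[0,0,0,0,7.9]],
  ],
  squeeze=50,
)

```text
time: 1.8
tcp_pos: [208.4, -535.9, 231.3]
tool_rot: [[0.982, -0.191, -0.0], [-0.191, -0.982, 0.0], [-0.0, -0.0, -1.0]]
wrist_force: [-0.5, 0.1, -0.2]
width: 0.502
grasp_force: 0.0
```

>>> jog_arm(
  moves=[
    [[0,0.014,-0.0305,0.012,0],[0,0.014,-0.0305,0.012,0],[0,0.014,-0.0305,0.012,0],[0,0.014,-0.0305,0.012,0],[0,0.014,-0.0305,0.012,0],[0,0.014,-0.0305,0.012,0],[0,0.014,-0.0305,0.012,0],[0,0.014,-0.0305,0.012,0],[0,0.014,-0.0305,0.012,0],[0,0.014,-0.0305,0.012,0]],
  ],
)

```text
time: 2.8
tcp_pos: [403.1, -261.0, 111.1]
tool_rot: [[0.983, -0.185, 0.001], [-0.185, -0.983, -0.0], [0.001, 0.0, -1.0]]
wrist_force: [1.6, -0.7, 1.1]
width: 0.503
grasp_force: 0.0
```

>>> jog_arm(
  moves=[
    [[0,0,0,0,0],[0,0,0,0,0]],
  ],
)

```text
time: 3.0
tcp_pos: [402.5, -261.6, 111.2]
tool_rot: [[0.983, -0.183, -0.0], [-0.183, -0.983, 0.0], [-0.0, 0.0, -1.0]]
wrist_force: [0.6, -0.5, 0.4]
width: 0.501
grasp_force: 0.0
```

```bash
python3 plan.py 403 -262 1 -10.7
```

```text
t 3.0 pos [ 402.5 -261.6  111.2] yaw -10.5 q6 0.93 w 0.501 | turn 0.2 then shift [  0.5   0.3 110.2]
```

Excellent tracking. Descend and grip.

>>> jog_arm(
  moves=[
    [[0,0,0,0.03,0],[0,0,0,0.03,0],[0,0,0,0.025,0],[0,0,0,0.015,0],[0,0,0,0.01,0],[0.1,0,0,0,0]],
  ],
)

```text
time: 3.6
tcp_pos: [401.6, -262.5, 0.6]
tool_rot: [[0.983, -0.186, -0.001], [-0.186, -0.983, 0.001], [-0.001, -0.001, -1.0]]
wrist_force: [-0.2, -0.0, -0.0]
width: 0.451
grasp_force: 0.0
```

>>> jog_arm(
  moves=[
    [[1,0,0,0,0],[1,0,0,0,0],[1,0,0,0,0],[1,0,0,0,0],[1,0,0,0,0],[1,0,0,0,0]],
  ],
)

```text
time: 4.2
tcp_pos: [403.1, -263.1, 2.5]
tool_rot: [[0.983, -0.185, 0.001], [-0.185, -0.983, -0.002], [0.002, 0.002, -1.0]]
wrist_force: [-1.4, -1.0, 7.0]
width: 0.202
grasp_force: 50.1
```

>>> jog_arm(
  moves=[
    [[1,0,0,-0.01,0],[1,0,0,-0.03,0],[1,0,0,-0.03,0],[1,0,0,-0.03,0],[1,0,0,0,0]],
  ],
)

```text
time: 4.7
tcp_pos: [404.7, -264.1, 105.9]
tool_rot: [[0.983, -0.184, 0.006], [-0.184, -0.983, -0.006], [0.007, 0.005, -1.0]]
wrist_force: [0.2, -0.6, -1.2]
width: 0.203
grasp_force: 49.3
```

```bash
python3 plan.py 519 -323 101 -86.4
python3 - <<'E'
from h import *
p=r.camera("scene");save(p,"s2")
E
```

```text
t 4.7 pos [ 404.7 -264.1  105.9] yaw -10.6 q6 0.93 w 0.203 | turn 75.8 then shift [  65.9 -110.4    4.9]
```

View pics/s2.png

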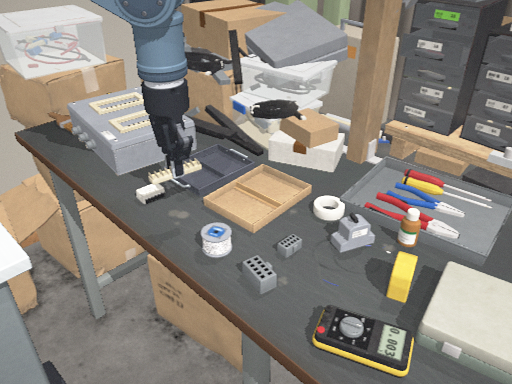

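The strip is held and level at pixel (175,172), and nothing else was disturbed.

>>> jog_arm(
  moves=[
    [[1,0,0,0,8.5],[1,0,0,0,8.5],[1,0,0,0,8.5],[1,0,0,0,8.5],[1,0,0,0,8.5],[1,0,0,0,8.5],[1,0,0,0,8.5],[1,0,0,0,8.5],[1,0,0,0,7.8],[1,0,0,0,0]],
  ],
)

```text
time: 5.75
tcp_pos: [401.6, -261.1, 100.1]
tool_rot: [[0.061, -0.998, -0.002], [-0.998, -0.061, 0.002], [-0.002, 0.002, -1.0]]
wrist_force: [0.3, 0.3, -0.2]
width: 0.204
grasp_force: 49.3
```

>>> jog_arm(
  moves=[
    [[1,0.016,-0.027,0,0],[1,0.017,-0.028,0,0],[1,0.017,-0.028,0,0],[1,0.016,-0.027,0,0],[1,0,0,0,0],[1,0,0,0,0]],
  ],
)

```text
time: 6.35
tcp_pos: [515.6, -320.4, 99.9]
tool_rot: [[0.065, -0.998, -0.002], [-0.998, -0.065, 0.002], [-0.002, 0.002, -1.0]]
wrist_force: [-0.8, 0.6, -1.1]
width: 0.203
grasp_force: 49.3
```

```bash
python3 plan.py 519 -323 6 -86.4
```

```text
t 6.35 pos [ 515.6 -320.4   99.9] yaw -86.3 q6 2.33 w 0.203 | turn 0.1 then shift [ 2.8 -3.3 93.9]
```

>>> jog_arm(
  moves=[
    [[1,0.003,-0.003,0.03,0],[1,0,0,0.03,0],[1,0,0,0.02,0],[1,0,0,0.01,0],[1,0,0,0.002,0],[1,0,0,0,0],[1,0,0,0,0]],
  ],
)

```text
time: 7.05
tcp_pos: [520.0, -324.6, 10.7]
tool_rot: [[0.062, -0.998, 0.002], [-0.998, -0.062, -0.001], [0.002, -0.001, -1.0]]
wrist_force: [1.1, 1.0, -1.2]
width: 0.203
grasp_force: 49.4
```

```bash
python3 plan.py 519 -323 6 -86.4
python3 - <<'E'
from h import *
p=r.camera("scene");c=p["pixels"][100:270,130:350,::-1];cv2.imwrite("pics/s3.png",cv2.resize(c,None,fx=3.5,fy=3.5,interpolation=cv2.INTER_CUBIC));print(r.read_state()["wrist_force"])
E
```

```text
t 7.05 pos [ 520.  -324.6   10.7] yaw -86.4 q6 2.33 w 0.203 | turn -0.0 then shift [-1.7  0.9  4.7]
[-0.15366724  0.95154591 -0.51604478]
```

View pics/s3.png

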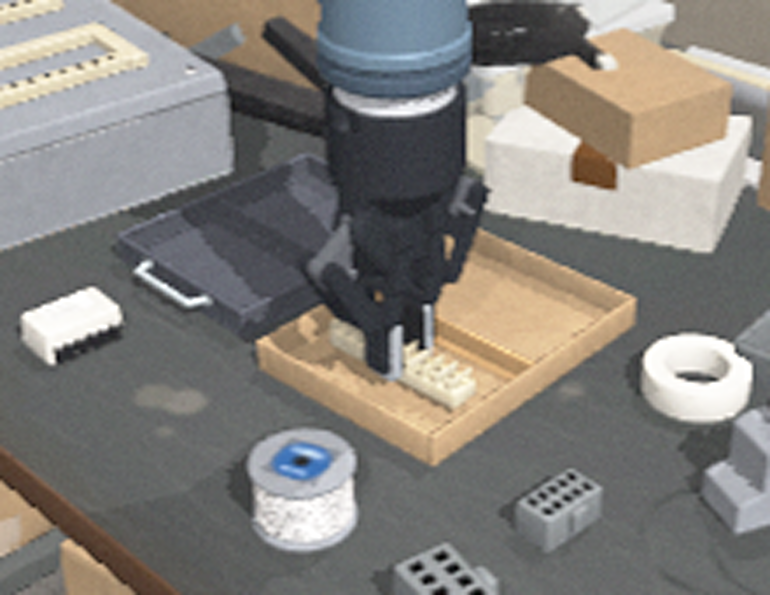

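The strip (crop 400,365) is inside the near compartment, just above the floor. Lower, release, retreat.

>>> jog_arm(
  moves=[
    [[1,0,0,0.003,0],[1,0,0,0.0018,0],[1,0,0,0,0],[1,0,0,0,0],[0.2,0,0,0,0],[0.2,0,0,0,0],[0.2,0,0,0,0],[0.2,0,0,-0.01,0],[0.2,0,0,-0.03,0],[0.2,0,0,-0.05,0]],
  ],
)

```text
time: 8.1
tcp_pos: [517.1, -322.0, 92.4]
tool_rot: [[0.062, -0.998, -0.005], [-0.998, -0.062, 0.005], [-0.005, 0.005, -1.0]]
wrist_force: [1.4, -0.2, 0.3]
width: 0.403
grasp_force: 0.0
```

```bash
python3 plan.py 410.3 -154 110 85.8;python3 plan.py 410.3 -154 110 -94.2
```

```text
t 8.1 pos [ 517.1 -322.    92.4] yaw -86.5 q6 2.33 w 0.403 | turn -172.3 then shift [ 159.7 -118.9  -17.6]
t 8.1 pos [ 517.1 -322.    92.4] yaw -86.5 q6 2.33 w 0.403 | turn 7.7 then shift [-159.7  118.9  -17.6]
```

>>> jog_arm(
  moves=[
    [[-0.6,0,0,0,7.7],[-0.6,-0.016,0.012,-0.0018,0],[-0.6,-0.016,0.012,-0.0018,0],[-0.6,-0.032,0.024,-0.0036,0],[-0.6,-0.032,0.024,-0.0036,0],[-0.6,-0.032,0.024,-0.0036,0],[-0.6,-0.016,0.012,-0.0018,0],[-0.6,-0.016,0.011,-0.0014,0],[-0.6,0,0,0,0],[-0.6,0,0,0,0]],
  ],
)

```text
time: 9.1
tcp_pos: [412.9, -156.2, 112.9]
tool_rot: [[-0.072, -0.997, 0.002], [-0.997, 0.072, -0.001], [0.001, -0.002, -1.0]]
wrist_force: [0.7, -0.5, -0.6]
width: 0.8
grasp_force: 0.0
```

```bash
python3 plan.py 410.3 -154 1.5 -94.2
python3 - <<'E'
from m import *
p=r.camera("top");save(p,"t4");meas(p,"terminal_strip");meas(p,"relay_module");meas(p,"carton_lid")
E
```

```text
t 9.1 pos [ 412.9 -156.2  112.9] yaw -94.1 q6 2.58 w 0.8 | turn 0.1 then shift [ -2.    2.8 111.4]
terminal_strip 0.68 rect [ 520.6 -323. ] size [ 22.3 100.2] longang from x -86.4 centroid [ 520.4 -322.8]
relay_module 0.7 rect [ 409.9 -159.5] size [35.6 54.9] longang from x -2.0 centroid [ 410.4 -159.9]
relay_module 0.42 rect [ 586.1 -539.8] size [41.8 76.7] longang from x -21.9 centroid [ 586.7 -539.3]
carton_lid 0.95 rect [ 565.3 -319.7] size [142.8 191.8] longang from x 3.8 centroid [ 567.2 -319.4]
```

>>> jog_arm(
  moves=[
    [[-0.6,-0.002,0.003,0.03,0],[-0.6,0,0,0.03,0],[-0.6,0,0,0.027,0],[-0.6,0,0,0.015,0],[-0.6,0,0,0.01,0],[-0.6,0,0,0,0],[-0.6,0,0,0,0]],
  ],
)

```text
time: 10.0
tcp_pos: [409.9, -154.0, 0.4]
tool_rot: [[-0.073, -0.997, 0.0], [-0.997, 0.073, -0.0], [0.0, -0.0, -1.0]]
wrist_force: [-0.9, 0.8, 0.1]
width: 0.804
grasp_force: 0.0
```

>>> jog_arm(
  moves=[
    [[1,0,0,0,0],[1,0,0,0,0],[1,0,0,0,0],[1,0,0,0,0],[1,0,0,0,0],[1,0,0,0,0]],
  ],
)

```text
time: 10.6
tcp_pos: [410.5, -154.3, 1.3]
tool_rot: [[-0.072, -0.997, 0.002], [-0.997, 0.072, -0.002], [0.001, -0.002, -1.0]]
wrist_force: [-1.1, 0.6, 6.5]
width: 0.592
grasp_force: 52.7
```

>>> jog_arm(
  moves=[
    [[1,0,0,-0.01,0],[1,0,0,-0.03,0],[1,0,0,-0.03,0],[1,0,0,-0.03,0],[1,0,0,0,0],[1,0,0,0,0]],
  ],
)

```text
time: 11.2
tcp_pos: [409.9, -153.8, 101.0]
tool_rot: [[-0.072, -0.997, 0.002], [-0.997, 0.072, -0.001], [0.001, -0.002, -1.0]]
wrist_force: [0.2, 0.3, -0.7]
width: 0.594
grasp_force: 52.4
```

```bash
python3 plan.py 611 -317 101 3.6
python3 - <<'E'
from h import *
p=r.camera("scene");c=p["pixels"][80:250,70:290,::-1];cv2.imwrite("pics/s5.png",cv2.resize(c,None,fx=3.5,fy=3.5,interpolation=cv2.INTER_CUBIC))
E
```

```text
t 11.2 pos [ 409.9 -153.8  101. ] yaw -94.1 q6 2.58 w 0.594 | turn -97.7 then shift [190.5 175.5   0. ]
```

View pics/s5.png

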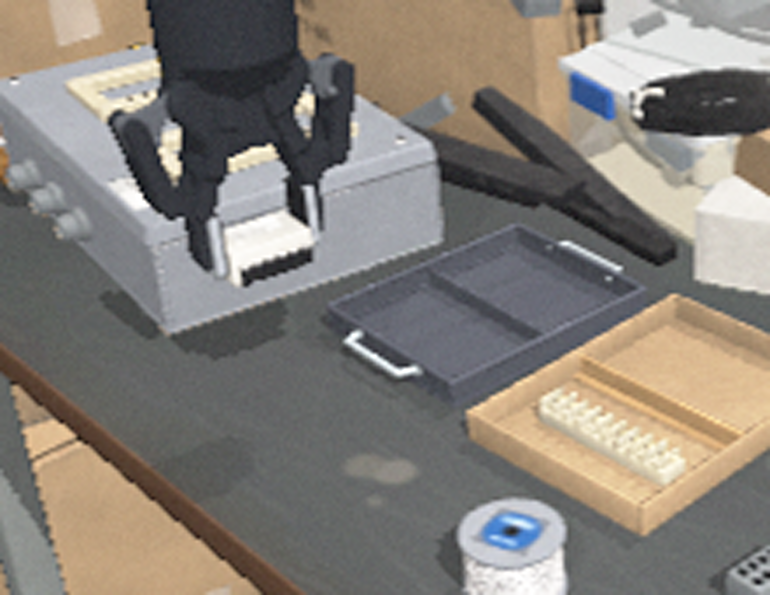

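The relay is gripped level by its ends (crop 262,245). The strip lies flat in the near compartment (crop 612,435).

>>> jog_arm(
  moves=[
    [[1,0,0,0,-8.5],[1,0,0,0,-8.5],[1,0,0,0,-8.5],[1,0,0,0,-8.5],[1,0,0,0,-8.5],[1,0,0,0,-8.5],[1,0,0,0,-8.5],[1,0,0,0,-8.5],[1,0,0,0,-8.5],[1,0,0,0,-8.5]],
  ],
)

```text
time: 12.25
tcp_pos: [408.3, -152.7, 98.5]
tool_rot: [[0.988, -0.153, -0.003], [-0.153, -0.988, 0.002], [-0.003, -0.002, -1.0]]
wrist_force: [0.1, 0.1, -0.5]
width: 0.597
grasp_force: 52.3
```

>>> jog_arm(
  moves=[
    [[1,0,0,0,-8.5],[1,0,0,0,-4.2],[1,0.019,0.018,0,0],[1,0.034,0.032,0,0],[1,0.034,0.032,0,0],[1,0.034,0.032,0,0],[1,0.034,0.031,0,0],[1,0.034,0.03,0,0],[1,0,0,0,0],[1,0,0,0,0]],
  ],
)

```text
time: 13.25
tcp_pos: [607.7, -315.9, 96.7]
tool_rot: [[0.998, 0.061, -0.004], [0.062, -0.998, 0.003], [-0.004, -0.003, -1.0]]
wrist_force: [0.1, 0.5, -1.3]
width: 0.599
grasp_force: 52.3
```

>>> jog_arm(
  moves=[
    [[1,0,0,0,0],[1,0,0,0,0]],
  ],
)

```text
time: 13.45
tcp_pos: [607.9, -315.4, 99.7]
tool_rot: [[0.998, 0.062, -0.001], [0.062, -0.998, 0.001], [-0.001, -0.001, -1.0]]
wrist_force: [-0.7, -0.6, -0.4]
width: 0.595
grasp_force: 52.3
```

```bash
python3 plan.py 609.5 -317 4.5 3.6
```

```text
t 13.45 pos [ 607.9 -315.4   99.7] yaw 3.6 q6 0.86 w 0.595 | turn -0.0 then shift [ 1.5  1.7 95.2]
```

>>> jog_arm(
  moves=[
    [[1,0.0015,0.0017,0.03,0],[1,0,0,0.03,0],[1,0,0,0.02,0],[1,0,0,0.01,0],[1,0,0,0,0],[1,0,0,0,0],[1,0,0,0,0]],
  ],
)

```text
time: 14.15
tcp_pos: [611.6, -318.8, 12.1]
tool_rot: [[0.998, 0.062, 0.002], [0.062, -0.998, -0.002], [0.002, 0.002, -1.0]]
wrist_force: [-0.0, -0.6, -0.2]
width: 0.596
grasp_force: 52.4
```

```bash
python3 plan.py 609.5 -317 4.5 3.6
```

```text
t 14.15 pos [ 611.6 -318.8   12.1] yaw 3.5 q6 0.86 w 0.596 | turn -0.1 then shift [-2.  -2.   7.6]
```

>>> jog_arm(
  moves=[
    [[1,0,0,0.003,0],[1,0,0,0.002,0],[1,0,0,0,0],[1,0,0,0,0],[1,0,0,0,0]],
  ],
)

```text
time: 14.65
tcp_pos: [610.5, -318.2, 5.1]
tool_rot: [[0.998, 0.062, 0.0], [0.062, -0.998, -0.0], [0.0, 0.0, -1.0]]
wrist_force: [-0.0, -0.1, -0.7]
width: 0.594
grasp_force: 52.4
```

>>> jog_arm(
  moves=[
    [[1,0,0,0.001,0],[1,0,0,0,0],[1,0,0,0,0],[-0.6,0,0,0,0],[-0.6,0,0,0,0],[-0.6,0,0,0,0],[-0.6,0,0,-0.01,0],[-0.6,0,0,-0.03,0],[-0.6,0,0,-0.04,0],[-0.6,0,0,-0.03,0]],
  ],
)

```text
time: 15.65
tcp_pos: [611.2, -318.6, 117.3]
tool_rot: [[0.998, 0.062, 0.002], [0.062, -0.998, -0.001], [0.002, 0.002, -1.0]]
wrist_force: [0.8, -0.7, 1.3]
width: 0.8
grasp_force: 0.0
```

```bash
python3 plan.py 489.6 -470.6 115 89.3; python3 plan.py 489.6 -470.6 115 -90.7
```

```text
t 15.65 pos [ 611.2 -318.6  117.3] yaw 3.6 q6 0.86 w 0.8 | turn -85.7 then shift [-153.5 -119.7    2.3]
t 15.65 pos [ 611.2 -318.6  117.3] yaw 3.6 q6 0.86 w 0.8 | turn 94.3 then shift [153.5 119.7   2.3]
```

>>> jog_arm(
  moves=[
    [[-0.4,0,0,0,-8.5],[-0.4,0,0,0,-8.5],[-0.4,0,0,0,-8.5],[-0.4,0,0,0,-8.5],[-0.4,0,0,0,-8.5],[-0.4,0,0,0,-8.5],[-0.4,0,0,0,-8.5],[-0.4,0,0,0,-8.5],[-0.4,0,0,0,-8.5],[-0.4,0,0,0,-8.5]],
  ],
)

```text
time: 16.65
tcp_pos: [610.7, -318.2, 115.1]
tool_rot: [[0.019, 1.0, 0.001], [1.0, -0.019, -0.001], [-0.001, 0.001, -1.0]]
wrist_force: [-0.0, 0.2, -0.8]
width: 0.7
grasp_force: 0.0
```

>>> jog_arm(
  moves=[
    [[-0.4,0,0,0,-0.7],[-0.4,-0.014,-0.01,0,0],[-0.4,-0.028,-0.022,0,0],[-0.4,-0.034,-0.028,0,0],[-0.4,-0.034,-0.028,0,0],[-0.4,-0.028,-0.021,0,0],[-0.4,-0.015,-0.011,0,0],[-0.4,0,0,0,0],[-0.4,0,0,0,0],[-0.4,0,0,0,0]],
  ],
)

```text
time: 17.65
tcp_pos: [489.4, -468.3, 114.0]
tool_rot: [[0.013, 1.0, 0.0], [1.0, -0.013, 0.001], [0.001, 0.0, -1.0]]
wrist_force: [0.4, -0.1, -0.3]
width: 0.696
grasp_force: 0.0
```

```bash
python3 plan.py 489.6 -470.6 1 89.3
python3 - <<'E'
from m import *
p=r.camera("top");meas(p,"relay_module");meas(p,"connector_block");meas(p,"metal_tray")
c=p["pixels"][110:270,145:365,::-1];cv2.imwrite("pics/crop6.png",cv2.resize(c,None,fx=3.6,fy=3.6,interpolation=cv2.INTER_CUBIC))
E
```

```text
t 17.65 pos [ 489.4 -468.3  114. ] yaw 89.3 q6 -0.93 w 0.696 | turn -0.0 then shift [ -2.3   0.2 113. ]
relay_module 0.74 rect [ 610.2 -316.4] size [44.6 53.5] longang from x 89.9 centroid [ 611.4 -315.5]
connector_block 0.67 rect [ 406.3 -470.4] size [25.  32.1] longang from x 89.9 centroid [ 409.1 -468.3]
metal_tray 0.67 rect [ 563.2 -162.3] size [137.  191.8] longang from x -0.6 centroid [ 563.3 -162.1]
```

View pics/crop6.png

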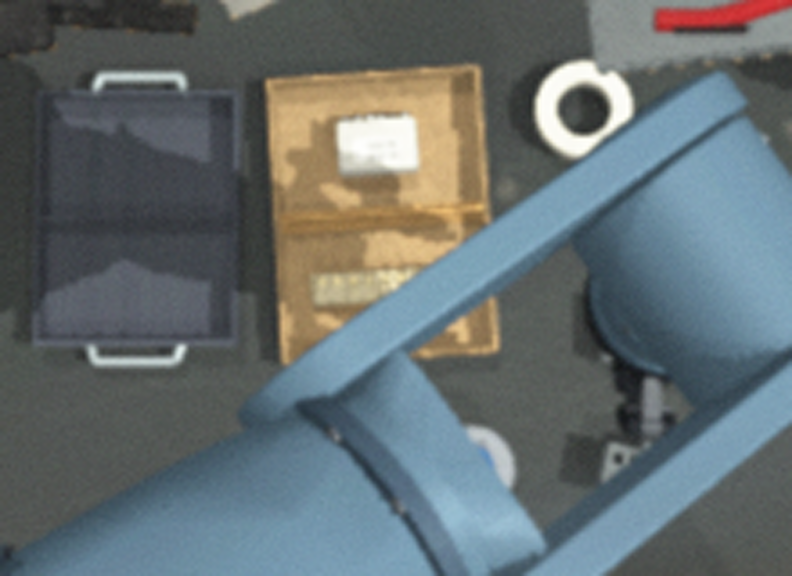

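The relay is centred in the far compartment (crop 377,145) and the strip in the near one (crop 365,285). Next is the connector.

>>> jog_arm(
  moves=[
    [[-0.4,-0.0023,0,0.03,0],[-0.4,0,0,0.03,0],[-0.4,0,0,0.028,0],[-0.4,0,0,0.015,0],[-0.4,0,0,0.01,0],[-0.4,0,0,0,0],[-0.4,0,0,0,0],[1,0,0,0,0],[1,0,0,0,0],[1,0,0,0,0]],
  ],
)

```text
time: 18.85
tcp_pos: [489.4, -473.1, 3.1]
tool_rot: [[0.013, 1.0, 0.002], [1.0, -0.013, -0.003], [-0.003, 0.002, -1.0]]
wrist_force: [-0.1, 0.8, 5.8]
width: 0.476
grasp_force: 52.5
```

>>> jog_arm(
  moves=[
    [[1,0,0,0,0],[1,0,0,0,0],[1,0,0,0,0],[1,0,0,0,0]],
  ],
)

```text
time: 19.25
tcp_pos: [489.4, -473.1, 3.1]
tool_rot: [[0.013, 1.0, 0.002], [1.0, -0.013, -0.003], [-0.003, 0.002, -1.0]]
wrist_force: [-1.1, -0.6, 6.6]
width: 0.484
grasp_force: 52.5
```

>>> jog_arm(
  moves=[
    [[1,0,0,-0.01,0],[1,0,0,-0.03,0],[1,0,0,-0.03,0],[1,0,0,-0.03,0],[1,0,0,0,0],[1,0,0,0,0],[1,0,0,0,0]],
  ],
)

```text
time: 19.95
tcp_pos: [487.8, -470.9, 99.9]
tool_rot: [[0.013, 1.0, -0.001], [1.0, -0.013, 0.002], [0.002, -0.001, -1.0]]
wrist_force: [-0.7, 1.5, -0.1]
width: 0.474
grasp_force: 51.8
```

```bash
python3 plan.py 521 -162 101 -0.9
python3 - <<'E'
from h import *
p=r.camera("scene");c=p["pixels"][150:320,200:420,::-1];cv2.imwrite("pics/s7.png",cv2.resize(c,None,fx=3.5,fy=3.5,interpolation=cv2.INTER_CUBIC))
E
```

```text
t 19.95 pos [ 487.8 -470.9   99.9] yaw 89.2 q6 -0.93 w 0.474 | turn 90.1 then shift [  28.3 -309.4   -1.1]
```

View pics/s7.png

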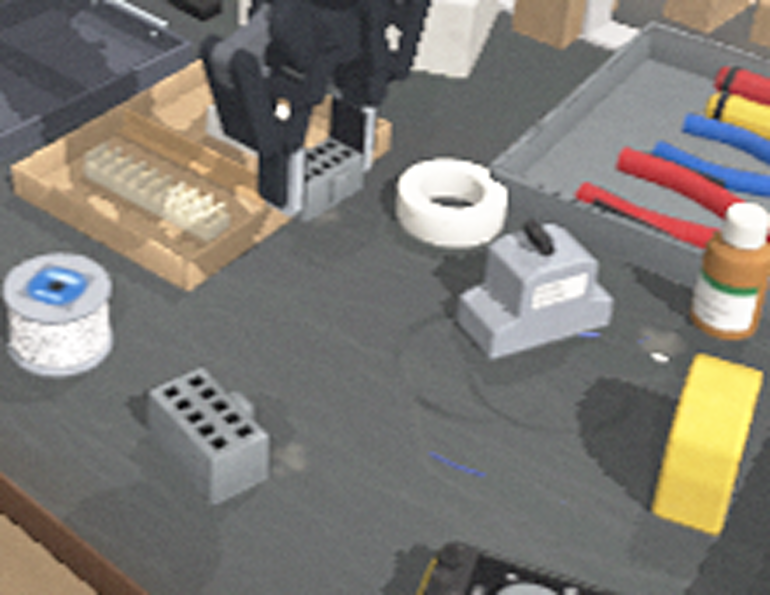

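The small connector is held by its ends (crop 330,175), and the bystanders haven't moved.

>>> jog_arm(
  moves=[
    [[1,0,0,0,8.5],[1,0,0,0,8.5],[1,0,0,0,8.5],[1,0,0,0,8.5],[1,0,0,0,8.5],[1,0,0,0,8.5],[1,0,0,0,8.5],[1,0,0,0,8.5],[1,0,0,0,8.5],[1,0,0,0,8.5]],
  ],
)

```text
time: 21.0
tcp_pos: [487.8, -470.9, 99.2]
tool_rot: [[0.998, 0.068, -0.002], [0.068, -0.998, 0.003], [-0.002, -0.003, -1.0]]
wrist_force: [-0.5, -0.4, -0.0]
width: 0.481
grasp_force: 51.8
```

>>> jog_arm(
  moves=[
    [[1,0,0,0,5.1],[1,0.002,-0.02,0,0],[1,0.004,-0.04,0,0],[1,0.005,-0.045,0,0],[1,0.005,-0.045,0,0],[1,0.005,-0.045,0,0],[1,0.005,-0.045,0,0],[1,0.004,-0.04,0,0],[1,0.002,-0.03,0,0],[1,0,0,0,0]],
  ],
)

```text
time: 22.0
tcp_pos: [524.0, -157.9, 99.5]
tool_rot: [[1.0, -0.011, -0.003], [-0.011, -1.0, 0.003], [-0.003, -0.003, -1.0]]
wrist_force: [-0.7, 0.0, -0.2]
width: 0.479
grasp_force: 51.8
```

>>> jog_arm(
  moves=[
    [[1,0,0,0,0],[1,0,0,0,0],[1,0,0,0,0]],
  ],
)

```text
time: 22.3
tcp_pos: [524.9, -163.6, 100.8]
tool_rot: [[1.0, -0.017, -0.0], [-0.017, -1.0, -0.0], [-0.0, 0.0, -1.0]]
wrist_force: [1.2, 0.9, -0.8]
width: 0.476
grasp_force: 51.8
```

```bash
python3 plan.py 525 -162 5 -0.9
```

```text
t 22.3 pos [ 524.9 -163.6  100.8] yaw -0.9 q6 1.07 w 0.476 | turn -0.0 then shift [ 0.  -1.6 95.8]
```

>>> jog_arm(
  moves=[
    [[1,0,0,0.03,0],[1,0,0,0.03,0],[1,0,0,0.02,0],[1,0,0,0.01,0],[1,0,0,0,0],[1,0,0,0,0],[1,0,0,0,0],[1,0,0,0,0]],
  ],
)

```text
time: 23.1
tcp_pos: [526.0, -162.9, 12.3]
tool_rot: [[1.0, -0.015, 0.002], [-0.015, -1.0, -0.001], [0.002, 0.001, -1.0]]
wrist_force: [-0.6, 0.7, -0.4]
width: 0.477
grasp_force: 51.8
```

```bash
python3 plan.py 525 -162 5 -0.9
```

```text
t 23.1 pos [ 526.  -162.9   12.3] yaw -0.9 q6 1.07 w 0.477 | turn 0.0 then shift [-1.  -0.9  7.3]
```

>>> jog_arm(
  moves=[
    [[1,0,0,0.003,0],[1,0,0,0.002,0],[1,0,0,0,0],[1,0,0,0,0],[1,0,0,0,0]],
  ],
)

```text
time: 23.6
tcp_pos: [525.1, -162.3, 6.1]
tool_rot: [[1.0, -0.015, -0.0], [-0.015, -1.0, 0.0], [-0.0, -0.0, -1.0]]
wrist_force: [0.2, -0.1, -0.9]
width: 0.477
grasp_force: 51.8
```

>>> jog_arm(
  moves=[
    [[1,0,0,0.001,0],[1,0,0,0,0],[1,0,0,0,0],[0,0,0,0,0],[-0.4,0,0,0,0],[-0.4,0,0,0,0],[-0.4,0,0,-0.01,0],[-0.4,0,0,-0.03,0],[-0.4,0,0,-0.04,0],[-0.4,0,0,-0.03,0]],
  ],
)

```text
time: 24.6
tcp_pos: [525.7, -162.6, 117.9]
tool_rot: [[1.0, -0.015, 0.002], [-0.015, -1.0, -0.001], [0.002, 0.001, -1.0]]
wrist_force: [0.2, -0.5, 0.4]
width: 0.7
grasp_force: 0.0
```

```bash
python3 plan.py 402.8 -375.6 115 -0.9
```

```text
t 24.6 pos [ 525.7 -162.6  117.9] yaw -0.9 q6 1.07 w 0.7 | turn 0.0 then shift [-119.5  214.9    2.9]
```

>>> jog_arm(
  moves=[
    [[-0.9,-0.01,0.018,0,0],[-0.9,-0.02,0.036,0,0],[-0.9,-0.023,0.042,0,0],[-0.9,-0.023,0.042,0,0],[-0.9,-0.023,0.041,0,0],[-0.9,-0.013,0.022,0,0],[-0.9,-0.008,0.014,0,0],[-0.9,0,0,0,0],[-0.9,0,0,0,0],[-0.9,0,0,0,0]],
  ],
)

```text
time: 25.6
tcp_pos: [402.6, -374.1, 115.0]
tool_rot: [[1.0, -0.013, -0.0], [-0.013, -1.0, 0.001], [-0.0, -0.001, -1.0]]
wrist_force: [-0.6, 0.3, 0.0]
width: 0.951
grasp_force: 0.0
```

```bash
python3 plan.py 402.8 -375.6 2 -0.9
python3 - <<'E'
from m import *
p=r.camera("top");meas(p,"connector_block");meas(p,"metal_tray")
c=p["pixels"][110:270,145:365,::-1];cv2.imwrite("pics/crop8.png",cv2.resize(c,None,fx=3.6,fy=3.6,interpolation=cv2.INTER_CUBIC))
E
```

```text
t 25.6 pos [ 402.6 -374.1  115. ] yaw -0.8 q6 0.62 w 0.951 | turn 0.1 then shift [  0.2   1.5 113. ]
connector_block 0.76 rect [ 399.5 -488.4] size [38.5 54.6] longang from x 89.3 centroid [ 399.4 -487.9]
connector_block 0.66 rect [ 523.2 -162.3] size [23.2 41.9] longang from x 89.8 centroid [ 523.8 -162.1]
metal_tray 0.78 rect [ 564.6 -162. ] size [135.2 189.4] longang from x 0.4 centroid [ 566.5 -162. ]
```

View pics/crop8.png

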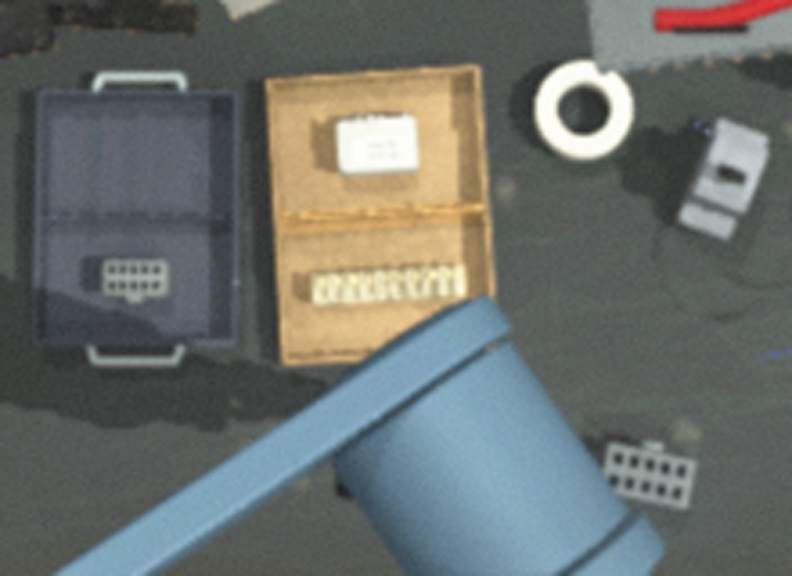

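The connector sits centred in the near metal compartment (crop 135,277). The spool is next.

>>> jog_arm(
  moves=[
    [[-0.9,0,0.0015,0.03,0],[-0.9,0,0,0.03,0],[-0.9,0,0,0.027,0],[-0.9,0,0,0.015,0],[-0.9,0,0,0.011,0],[-0.9,0,0,0,0],[-0.9,0,0,0,0],[1,0,0,0,0],[1,0,0,0,0],[1,0,0,0,0]],
  ],
)

```text
time: 26.75
tcp_pos: [402.5, -377.8, 3.5]
tool_rot: [[1.0, -0.015, 0.001], [-0.015, -1.0, -0.002], [0.001, 0.002, -1.0]]
wrist_force: [-0.5, 2.4, 4.7]
width: 0.612
grasp_force: 52.6
```

>>> jog_arm(
  moves=[
    [[1,0,0,0,0],[1,0,0,0,0],[1,0,0,0,0],[1,0,0,0,0]],
  ],
)

```text
time: 27.15
tcp_pos: [402.5, -377.9, 3.6]
tool_rot: [[1.0, -0.015, 0.001], [-0.015, -1.0, -0.002], [0.001, 0.002, -1.0]]
wrist_force: [-0.5, 0.6, 4.7]
width: 0.617
grasp_force: 52.6
```

>>> jog_arm(
  moves=[
    [[1,0,0,-0.01,0],[1,0,0,-0.03,0],[1,0,0,-0.03,0],[1,0,0,-0.03,0],[1,0,0,0,0],[1,0,0,0,0],[1,0,0,0,0]],
  ],
)

```text
time: 27.85
tcp_pos: [401.2, -376.0, 100.9]
tool_rot: [[1.0, -0.015, -0.001], [-0.015, -1.0, 0.002], [-0.001, -0.002, -1.0]]
wrist_force: [0.1, 0.3, -2.1]
width: 0.615
grasp_force: 53.3
```

```bash
python3 plan.py 604 -162.8 101 -0.9
python3 - <<'E'
from h import *
p=r.camera("scene");c=p["pixels"][120:290,120:340,::-1];cv2.imwrite("pics/s9.png",cv2.resize(c,None,fx=3.5,fy=3.5,interpolation=cv2.INTER_CUBIC))
E
```

```text
t 27.85 pos [ 401.2 -376.   100.9] yaw -0.9 q6 0.62 w 0.615 | turn 0.0 then shift [ 1.994e+02 -2.164e+02 -1.000e-01]
```

View pics/s9.png

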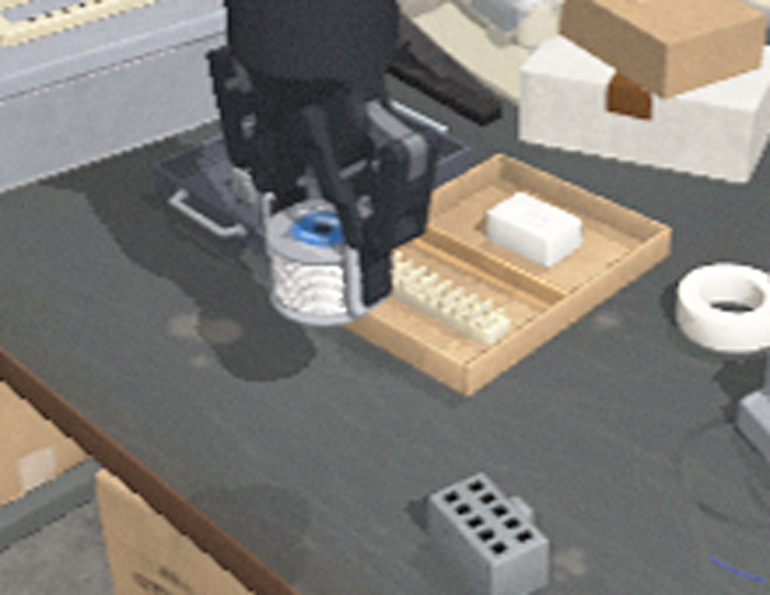

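The spool is held upright across both flanges (crop 318,260).

>>> jog_arm(
  moves=[
    [[1,0.012,-0.013,0,0],[1,0.024,-0.026,0,0],[1,0.032,-0.035,0,0],[1,0.032,-0.035,0,0],[1,0.032,-0.035,0,0],[1,0.032,-0.034,0,0],[1,0.022,-0.024,0,0],[1,0.013,-0.014,0,0],[1,0,0,0,0],[1,0,0,0,0]],
  ],
)

```text
time: 28.9
tcp_pos: [603.1, -164.2, 100.9]
tool_rot: [[1.0, -0.015, -0.002], [-0.015, -1.0, 0.0], [-0.002, -0.0, -1.0]]
wrist_force: [-1.1, -1.4, -1.6]
width: 0.617
grasp_force: 53.3
```

>>> jog_arm(
  moves=[
    [[1,0,0,0,0],[1,0,0,0,0],[1,0,0,0,0]],
  ],
)

```text
time: 29.2
tcp_pos: [603.5, -165.1, 102.2]
tool_rot: [[1.0, -0.017, -0.0], [-0.017, -1.0, -0.0], [-0.0, 0.0, -1.0]]
wrist_force: [0.2, -0.1, -2.2]
width: 0.616
grasp_force: 53.3
```

```bash
python3 plan.py 604 -162.8 5.6 -0.9
```

```text
t 29.2 pos [ 603.5 -165.1  102.2] yaw -0.9 q6 1.13 w 0.616 | turn -0.0 then shift [ 0.4 -2.3 96.6]
```

>>> jog_arm(
  moves=[
    [[1,0,-0.001,0.03,0],[1,0,0,0.03,0],[1,0,0,0.02,0],[1,0,0,0.01,0],[1,0,0,0.002,0],[1,0,0,0,0],[1,0,0,0,0],[1,0,0,0,0],[1,0,0,0,0]],
  ],
)

```text
time: 30.1
tcp_pos: [604.8, -163.3, 11.1]
tool_rot: [[1.0, -0.015, 0.002], [-0.015, -1.0, -0.001], [0.002, 0.001, -1.0]]
wrist_force: [-0.7, 0.1, -1.9]
width: 0.616
grasp_force: 53.3
```

```bash
python3 plan.py 604 -162.8 5.6 -0.9
```

```text
t 30.1 pos [ 604.8 -163.3   11.1] yaw -0.9 q6 1.13 w 0.616 | turn 0.0 then shift [-0.8 -0.5  5.5]
```

>>> jog_arm(
  moves=[
    [[1,0,0,0.002,0],[1,0,0,0.001,0],[1,0,0,0,0],[1,0,0,0,0],[1,0,0,0,0]],
  ],
)

```text
time: 30.6
tcp_pos: [604.1, -163.0, 7.0]
tool_rot: [[1.0, -0.015, -0.0], [-0.015, -1.0, 0.0], [-0.0, -0.0, -1.0]]
wrist_force: [1.0, 0.5, -1.6]
width: 0.616
grasp_force: 53.3
```

>>> jog_arm(
  moves=[
    [[1,0,0,0.0013,0],[1,0,0,0,0],[1,0,0,0,0],[-0.6,0,0,0,0],[-0.6,0,0,0,0],[-0.6,0,0,0,0],[-0.6,0,0,-0.01,0],[-0.6,0,0,-0.03,0],[-0.6,0,0,-0.04,0],[-0.6,0,0,-0.04,0]],
  ],
)

```text
time: 31.6
tcp_pos: [603.8, -162.9, 127.5]
tool_rot: [[1.0, -0.015, -0.0], [-0.015, -1.0, 0.0], [-0.0, -0.0, -1.0]]
wrist_force: [1.1, 0.1, -0.6]
width: 0.8
grasp_force: 0.0
```

>>> jog_arm(
  moves=[
    [[-0.6,-0.01,0.01,-0.01,0],[-0.6,-0.025,0.02,-0.01,0],[-0.6,-0.03,0.03,0,0],[-0.6,-0.035,0.04,0,0],[-0.6,-0.035,0.04,0,0],[-0.6,-0.035,0.04,0,0],[-0.6,-0.025,0.03,0,0],[-0.6,-0.01,0.02,0,0],[-0.6,0,0,0,0],[-0.6,0,0,0,0]],
  ],
)

```text
time: 32.6
tcp_pos: [401.6, -382.9, 145.9]
tool_rot: [[1.0, -0.016, 0.0], [-0.016, -1.0, 0.0], [0.0, -0.0, -1.0]]
wrist_force: [-0.1, 0.9, -0.4]
width: 0.801
grasp_force: 0.0
```

Run:
```python
from m import *
p=r.camera("top");meas(p,"wire_spool");meas(p,"tape_roll");meas(p,"breaker")
q=r.camera("scene")
f=lambda c:cv2.resize(c[:,:,::-1],None,fx=3,fy=3,interpolation=cv2.INTER_CUBIC)
cv2.imwrite("pics/end.png",np.hstack([f(p["pixels"][110:270,150:280]),f(q["pixels"][110:270,130:260])]))
s=r.read_state();print(s["time"],s["wrist_force"])
```

```text
wire_spool 0.65 rect [ 601.5 -164.1] size [55.7 61.6] longang from x 45.3 centroid [ 601.6 -163.9]
wire_spool 0.62 rect [ 563.8 -320.3] size [140.1 188.2] longang from x 4.3 centroid [ 568.8 -316.6]
tape_roll 0.41 rect [ 610.  -317.6] size [40.  51.1] longang from x -89.9 centroid [ 610.2 -316.6]
breaker 0.89 rect [ 583.3 -534.6] size [40.9 75.3] longang from x -20.4 centroid [ 583.2 -534.5]
32.85 [-0.01404082  1.20188534 -0.21931478]
```

View pics/end.png

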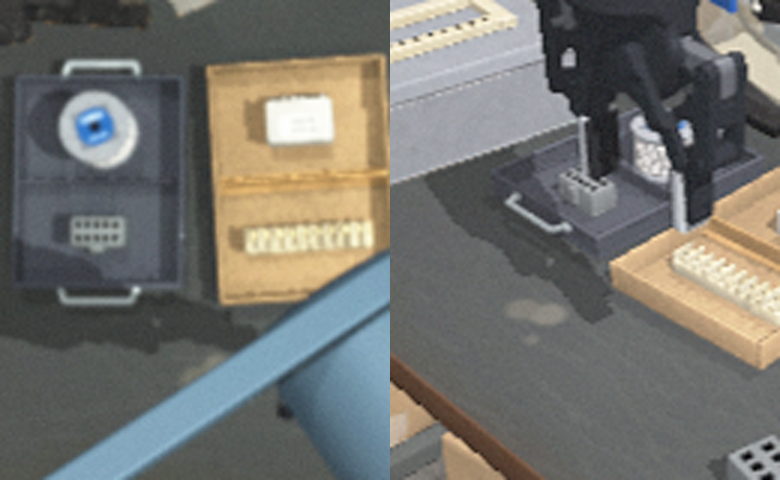

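All four parts sit flat and centred: spool (97,128) and connector (97,232) in the tray, relay (300,120) and strip (308,238) in the lid. The pale rim at the spool's lower right is its side seen at an angle.

```bash
python3 -c "
from station import r
print(r.hand_in())"
```

```text
the job is handed in; nothing more can be done
None
```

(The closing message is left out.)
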